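# Refit the basin drain control and hold the plug open

## Task

Put the basin's drain control back together: stand the loose spindle in the square socket of the steel collar until it is fully home, then turn the paddle knob so that its keyed bore matches the D-shaped top of the spindle and push it on fully. Press the knob all the way down against the spring, which lifts the plug in the left basin, and finish while holding it so: do not let it rise again, the gripper still on the knob and pressing. Leave the other things on the vanity where they are.

Things in the scene. Friction and masses are not known exactly. Their poses are not given: they have to be found in the camera images.
- socket_mouth (a point): Centre of the mouth of an upright square socket (z up, x and y square to its sides), 19.2 mm wide, 24 mm deep, mouth chamfered 1.5 mm, in a sprung grey 35 x 35 mm block (see drain). The block stands 16 mm proud of a fixed round steel collar, 66 mm wide, 26 mm high. At rest the mouth is 42 mm above the vanity top.
- drain (a joint): How far the sprung socket block is pressed down, m: 0 at rest, 0.008 at its lower stop. The parts' own weight does not move it; a push of about 5 N starts it, about 13 N takes it to the stop, and it comes back up when not pressed. It lifts the plug in the left basin.
- spindle_mid (a point): Middle of the loose spindle, on its axis 40 mm above its foot (axes as spindle).
- spindle: Loose upright spindle, 80 mm tall, 140 g; origin at its foot's centre, z up. Lower 56 mm: dark steel shank, 18 mm square to x and y, foot tapered over 2 mm; fits the socket at any quarter turn. Upper 24 mm: brass D-shaft, 14 mm diameter, top chamfered 1.5 mm, one flat on the +x side 2 mm off the axis. Fully home its foot is 24 mm below the socket mouth.
- knob: Loose chrome paddle knob standing on its open underside, 60 (x) x 30 (y) x 44 mm high, 100 g; origin at its underside's centre, z up. D-bore from below, 22 mm deep, 15.4 mm diameter, flat on the +x side 2.7 mm off the axis; a blue stripe on top runs from the centre to the +x end. Goes on only with +x as the spindle's +x; fully on, its underside is 58 mm above the spindle's foot.
- knob_mid (a point): Centre of the paddle knob, 22 mm above its underside (axes as knob). Its long upright sides, 30 mm apart, are a good place to grip.
- stripe_end (a point): Outer end of the blue stripe on top of the knob, 29 mm from the axis towards its +x, 44 mm above its underside.
- tumbler_mid (a point): Bystander: pale blue glass tumbler, 72 mm wide, 95 mm tall; point half-way up. Leave it alone.
- canister_mid (a point): Bystander: white ceramic canister with blue lid, 92 mm wide, 102 mm tall; point half-way up. Leave it alone.
- hairbrush_mid (a point): Bystander: round wooden hairbrush lying down, 225 mm long, 50 mm thick; point near its middle; x runs along it to the bristles. Leave it alone.
- pusher_mid (a point): Bystander: thin steel cuticle pusher lying flat, 143 mm long, 5 mm thick; point at its middle, x along it. Leave it alone.
- dispenser_mid (a point): Bystander: amber soap bottle, 64 mm wide, 170 mm tall; point 80 mm up. Leave it alone.
- cream_mid (a point): Bystander: small white cream jar with brass cap, 60 mm wide, 50 mm tall; point half-way up. Leave it alone.

How it is judged:
By the outcome, as a careful person would: the job done as asked, in the order asked, and still so for the second after the job is handed in, while the arm keeps its last pose, push and grip.
It also fails if it takes over 72 s, if anything falls off the work surface, if the arm or the gripper's body presses on something with over 40 N, if the wrist force passes 120 N, or if a joint passes its speed limit or range.

## Robot

A 7-joint arm with a two-finger parallel gripper is mounted at the origin on the work surface. World frame = base frame: x ahead of the robot, y to its left, z up, the work surface at z = 0. Lengths are in m, angles in rad, forces in N, time in s.
With the tool pointing down it reaches from about 0.425 to 0.95 m from the base axis. Payload 16.7 kg.
Tool frame: the origin (TCP) lies midway between the tips of the shut fingers; the grasp point (between the pads) lies 19 mm behind it (tcp_to_grasp is the distance from the TCP to the grasp point, in m); z points along the fingers, y is the direction in which the jaws open and shut (so a half turn about z gives the same grasp; the last joint's range is limited). The gripper opens to 94 mm and grips with 3 to 60 N. Pads are 16 mm wide; open, the fingers measure 119 mm over their backs; the gripper's body (75 mm by 177 mm) begins 78 mm behind the grasp point.
Start: joints at [1.01, 0.426, 0.074, 1.606, -0.034, 1.111, -0.067], TCP at [0.27, -0.619, 0.179] pointing down, gripper open.
Joint ranges: [-2.85, 2.85], [-0.5, 2.14], [-1.23, 1.37], [0.21, 2.46], [-1.02, 4.16], [0.16, 2.05], [-2.73, 2.73]. Speed limits (rad/s): [1.89, 1.89, 2.39, 2.39, 3.01, 3.01, 3.01].

## Interface

Orientations are given as a rotation vector (axis times angle).
In Python, from station import state, capture, get_calibration, job_done, find_in, outline_of, tcp_to_grasp gives the robot as it stands. The module is installed in compiled form; this text tells all that it offers.
- The arm moves only by the tool carry_out, never from a script. Its argument "series" is one flat list of numbers, 5 for each row, row after row: the finger opening in m, from 0 to 0.094, then the shift along the tool's x, y, z in m, then the turn about the tool's z in rad. In form: [grip, dx, dy, dz, roll, grip, dx, dy, dz, roll, ...]. A call has 1 to 10 rows; each row shifts and turns the commanded pose from where the row before left it, along the tool's axes as they then stand; what a row does not reach is not made up. A row lasts 1/10 s, in which the tool goes at most 50 mm and 8.59 degrees, less where a joint would pass 70% of its speed; a pose out of reach is approached as far as the arm can. A call with a gripper value outside its range is refused whole. The fingers move at their own pace and stop on an object; "squeeze" is the grip in N (left out, the last holds). Time passes only in rows, so rows that do not move let the fingers close. It gives the time, the measured TCP pose, the force and the opening at its end, in the units of the state.
- state(): the state, without advancing time (a new reading comes with each control period).
- capture(name): name is "scene" or "side" or "wrist"; returns (picture, depth): 400x640x3 uint8, blue, green, red; 400x640 float32, m along the optical axis (not along the pixel's ray), 0 where there is no reading.
- get_calibration(name): a dict with "fx", "fy", "cx", "cy" (pixels), "rvec" (rotation vector, rad) and "tvec" (3), from world to camera coordinates, as OpenCV has them; the wrist camera has in their place "hand_eye" (4x4, takes a point from camera to tool coordinates, whose origin is the TCP and whose axes are the flange's). Camera axes: x right, y down, z forward; pixel columns grow to the right and rows downward; lengths in m; the calibration is good to about 2 mm. A picture is of the moment at which its call begins: read the wrist's pose just before it. get_calibration takes no time and is no camera call.
- job_done(): hands the job in, once; it reports no verdict.
Trained networks look in the newest picture that a camera, given by its name, has taken for a name from the list of things; names that differ only in an ending like _2 or _b are one class to them, and where a whole thing is asked for, a point or a joint stands for the part that bears it (a point fixed in the world has none). Each returns a list of dicts, best first, with "score" (0 to 1); they miss things now and then, are a little off and sometimes report something else, mostly with a low value. They report only what shows in the picture. A call takes as long as a camera call.
- find_in(label, camera): "centre" ([x, y, z] in m, in world coordinates, good to about 4 mm: the middle of the surface that is visible of it).
- outline_of(label, camera): "mask" (400x640 bool, what is visible of it).
The state is a dict: "t": time; "joint_pos": joint angles; "joint_velocities": joint speeds; "tau": joint torques, N m; "eef_pos": TCP position; "ee_rot": TCP orientation; "force": force on the tool from outside, world axes, zero at the start; "torque": the same for the moment, N m; "grip_width": finger opening in m.
Only numpy, scipy, OpenCV 4.12 (cv2) and the standard library are available. Lean on these libraries where they do the work, as an engineer would, in place of code of your own. Each camera call takes 0.05 s, during which the arm holds its last target.

## Working session

There is one attempt and no reset: what is moved stays moved. The work goes in short steps, Python scripts to look and compute and a tool call to move; the robot and the scene stay as the last step left them, time stands still between calls to the robot, and variables do not carry over. Pictures are saved under pics/ and viewed, and the job is handed in when it is done.

Besides the shell and the picture viewer there is one more tool, called after "Call:" in YAML: its name, and indented under it one key for each argument. carry_out: Moves the arm, as the interface text tells. Its arguments: {"type":"object","properties":{"series":{"type":"array","items":{"type":"number"}},"squeeze":{"type":"number"}},"required":["series"]}

```bash
mkdir -p pics; ls
python3 - <<'E'
from station import *
import cv2
s=state(); print({k:(v if not hasattr(v,'__len__') else [round(float(x),3) for x in v]) for k,v in s.items()}, tcp_to_grasp)
for c in ["scene","side"]:
    p,d=capture(c); cv2.imwrite(f"pics/{c}0.png",p)
    for n in ["socket_mouth","spindle","spindle_mid","knob","knob_mid","stripe_end","tumbler_mid","canister_mid","hairbrush_mid","pusher_mid","dispenser_mid","cream_mid"]:
        r=find_in(n,c); print(c,n,[( [round(float(x),3) for x in q["centre"]],round(float(q["score"]),2)) for q in r[:2]])
print(state()["t"])
E
```

```text
pics
{'t': 0.0, 'joint_pos': [1.011, 0.427, 0.074, 1.607, -0.034, 1.111, -0.067], 'joint_velocities': [-0.001, -0.002, 0.0, -0.001, 0.001, -0.0, -0.002], 'tau': [0.002, -93.584, 3.667, -45.419, -0.049, 0.02, 0.0], 'eef_pos': [0.269, -0.618, 0.178], 'ee_rot': [-3.074, -0.64, 0.001], 'force': [-1.532, 1.185, 0.547], 'torque': [0.012, -0.035, -0.001], 'grip_width': 0.09414127030075012} 0.0188
scene socket_mouth [([0.607, -0.061, 0.041], 0.82)]
scene spindle [([0.453, -0.257, 0.046], 0.6)]
scene spindle_mid [([0.458, -0.253, 0.052], 0.61), ([0.458, 0.227, 0.039], 0.42)]
scene knob [([0.459, 0.225, 0.038], 0.7)]
scene knob_mid [([0.461, 0.228, 0.043], 0.72)]
scene stripe_end [([0.461, 0.222, 0.039], 0.64)]
scene tumbler_mid [([0.743, 0.13, 0.058], 0.76)]
scene canister_mid [([0.773, -0.153, 0.079], 0.74)]
scene hairbrush_mid []
scene pusher_mid [([0.46, 0.225, 0.039], 0.17)]
scene dispenser_mid [([0.752, -0.291, 0.108], 0.84)]
scene cream_mid [([0.782, 0.006, 0.052], 0.63)]
side socket_mouth [([0.596, -0.056, 0.039], 0.84)]
side spindle [([0.443, -0.242, 0.043], 0.71)]
side spindle_mid [([0.446, -0.245, 0.044], 0.46)]
side knob [([0.451, 0.242, 0.043], 0.66), ([0.37, 0.03, 0.009], 0.36)]
side knob_mid [([0.455, 0.244, 0.049], 0.78), ([0.701, 0.381, 0.032], 0.45)]
side stripe_end [([0.449, 0.243, 0.041], 0.74)]
side tumbler_mid [([0.741, 0.133, 0.065], 0.86), ([0.752, -0.13, 0.082], 0.65)]
side canister_mid [([0.752, -0.129, 0.08], 0.88), ([0.596, -0.057, 0.035], 0.59)]
side hairbrush_mid [([0.7, 0.383, 0.032], 0.72)]
side pusher_mid [([0.372, 0.031, 0.01], 0.75)]
side dispenser_mid [([0.734, -0.272, 0.089], 0.82)]
side cream_mid [([0.773, 0.021, 0.045], 0.55)]
1.3
```

View pics/scene0.png

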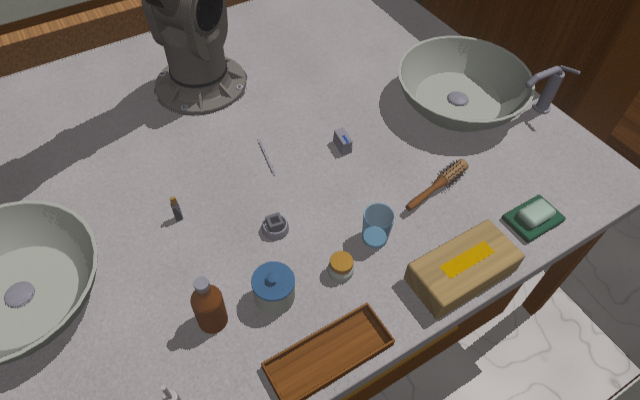

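View pics/side0.png

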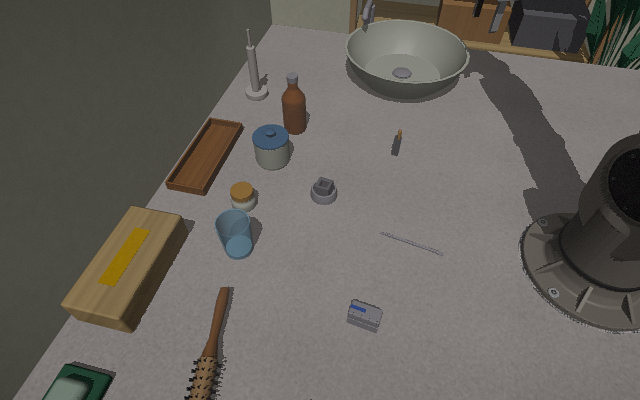

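```bash
cat > h.py <<'E'
from station import *
import cv2, numpy as np
from scipy.spatial.transform import Rotation as R
np.set_printoptions(precision=4,suppress=True)
def T():
    s=state(); M=np.eye(4); M[:3,:3]=R.from_rotvec(s["ee_rot"]).as_matrix(); M[:3,3]=s["eef_pos"]; return M
def yaw(M): return np.arctan2(M[1,0],M[0,0])
def rel(target,yawt=None):
    M=T(); d=M[:3,:3].T@(np.array(target)-M[:3,3]); 
    print("tool shift",d,"tilt",M[:3,2])
    if yawt is not None:
        # roll about tool z (down) r -> yaw decreases
        print("yaw now",yaw(M),"roll", -(((yawt-yaw(M))+np.pi/2)%np.pi-np.pi/2), "(mod pi)")
def cam(name):
    K=get_calibration(name); k=np.array([[K["fx"],0,K["cx"]],[0,K["fy"],K["cy"]],[0,0,1]])
    if name=="wrist": W=T()@np.array(K["hand_eye"])
    else:
        W=np.eye(4); Rm=R.from_rotvec(np.array(K["rvec"]).ravel()).as_matrix(); W[:3,:3]=Rm.T; W[:3,3]=-Rm.T@np.array(K["tvec"]).ravel()
    return k,W
def shot(name,fn=None):
    k,W=cam(name); p,d=capture(name)
    if fn: cv2.imwrite("pics/"+fn,p)
    v,u=np.mgrid[0:400,0:640]; 
    P=np.stack([(u-k[0,2])/k[0,0]*d,(v-k[1,2])/k[1,1]*d,d],-1)@W[:3,:3].T+W[:3,3]
    P[d==0]=np.nan
    return p,d,P,k,W
def st():
    s=state(); print("t",round(s["t"],2),"pos",np.array(s["eef_pos"]),"rot",np.array(s["ee_rot"]),"F",np.array(s["force"]),"M",np.array(s["torque"]),"w",round(s["grip_width"],4))
E
python3 - <<'E'
from h import *
K=get_calibration("wrist"); print(K); M=T(); print(M, yaw(M))
rel([0.448-0.06,-0.25-0.0,0.26],0)
E
```

```text
{'fx': 316.77758639209674, 'fy': 316.77758639209674, 'cx': 313.9851337503547, 'cy': 201.08556359418313, 'hand_eye': array([[-0.0003, -0.9632, -0.2689,  0.0779],
       [ 1.    , -0.0003, -0.0002, -0.0009],
       [ 0.0001, -0.2689,  0.9632, -0.2065],
       [ 0.    ,  0.    ,  0.    ,  1.    ]])}
[[ 0.9168  0.3993 -0.      0.2695]
 [ 0.3993 -0.9168  0.0001 -0.6188]
 [-0.     -0.0001 -1.      0.1786]
 [ 0.      0.      0.      1.    ]] 0.41074389774190456
tool shift [ 0.2559 -0.2908 -0.0813] tilt [-0.      0.0001 -1.    ]
yaw now 0.41074389774190456 roll 0.41074389774190445 (mod pi)
```

Call:
carry_out:
  series: [0.094, 0.031, -0.027, -0.007, 0, 0.094, 0.031, -0.027, -0.007, 0, 0.094, 0.031, -0.027, -0.007, 0, 0.094, 0.031, -0.027, -0.007, 0, 0.094, 0.031, -0.027, -0.007, 0, 0.094, 0.031, -0.027, -0.007, 0, 0.094, 0.031, -0.027, -0.007, 0, 0.094, 0.031, -0.027, -0.007, 0, 0.094, 0.031, -0.027, -0.007, 0, 0.094, 0.031, -0.027, -0.007, 0]

```text
t: 2.3
eef_pos: [0.4464, -0.246, 0.2493]
ee_rot: [3.075, 0.64, 0.001]
force: [0.5, -0.5, 0.5]
grip_width: 0.0938
```

Run:
```python
from h import *
st(); p,d,P,k,W=shot("wrist","w1.png"); st()
for n in ["spindle","spindle_mid"]: print([(q["centre"],q["score"]) for q in find_in(n,"wrist")])
```

```text
t 2.3 pos [ 0.4464 -0.246   0.2493] rot [3.0751 0.6404 0.0007] F [ 0.4906 -0.4547  0.4559] M [-0.0088  0.0044 -0.0288] w 0.0938
t 2.35 pos [ 0.4499 -0.2398  0.2504] rot [-3.0731 -0.6502 -0.0044] F [3.8206 7.5695 1.2282] M [ 0.3862 -0.1444 -0.0072] w 0.0939
[([0.4496, -0.2533, 0.0547], 0.57)]
[([0.4487, -0.2511, 0.0592], 0.54)]
```

View pics/w1.png

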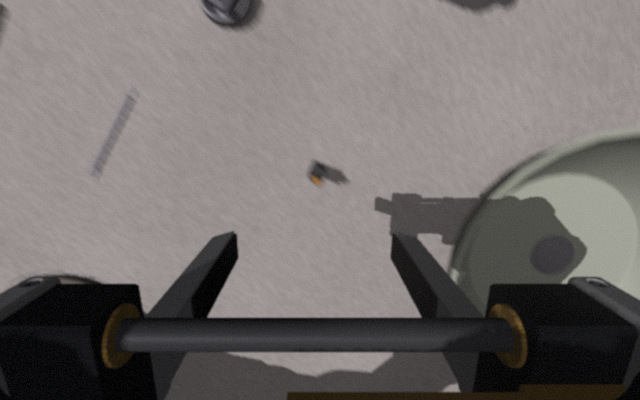

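Run:
```python
from h import *
st(); p,d,P,k,W=shot("wrist"); st()
c=p[120:220,260:380]; cv2.imwrite("pics/w2.png",cv2.resize(c,None,fx=6,fy=6,interpolation=cv2.INTER_NEAREST))
m=np.zeros((400,640),bool); m[130:210,285:340]=1; m&=P[...,2]>0.025
print(m.sum(), np.nanmedian(P[100:150,250:300,2]))
Q=P[m]; 
for lo,hi in [(.025,.05),(.05,.06),(.07,.09)]:
    q=Q[(Q[:,2]>lo)&(Q[:,2]<hi)]; print(lo,len(q),q.mean(0) if len(q) else 0, q.min(0) if len(q) else 0,q.max(0) if len(q) else 0)
rel([0.448,-0.25,0.15])
```

```text
t 2.45 pos [ 0.4473 -0.2453  0.2493] rot [3.0737 0.6474 0.0019] F [-0.3695 -0.3435 -0.4359] M [-0.0158  0.0421  0.0384] w 0.0939
t 2.5 pos [ 0.4463 -0.247   0.249 ] rot [3.0745 0.6435 0.0007] F [-0.18   -0.2734  0.2541] M [-0.021   0.0356  0.0153] w 0.0936
278 0.0005750790327913591
0.025 58 [ 0.4505 -0.2494  0.0381] [ 0.4371 -0.262   0.0254] [ 0.4549 -0.2427  0.05  ]
0.05 118 [ 0.4488 -0.2512  0.0561] [ 0.4365 -0.2617  0.0503] [ 0.4548 -0.2431  0.0598]
0.07 83 [ 0.444  -0.2519  0.0794] [ 0.4384 -0.2588  0.0708] [ 0.448  -0.2456  0.0824]
tool shift [0.0003 0.0034 0.099 ] tilt [ 0.0005 -0.0003 -1.    ]
```

View pics/w2.png

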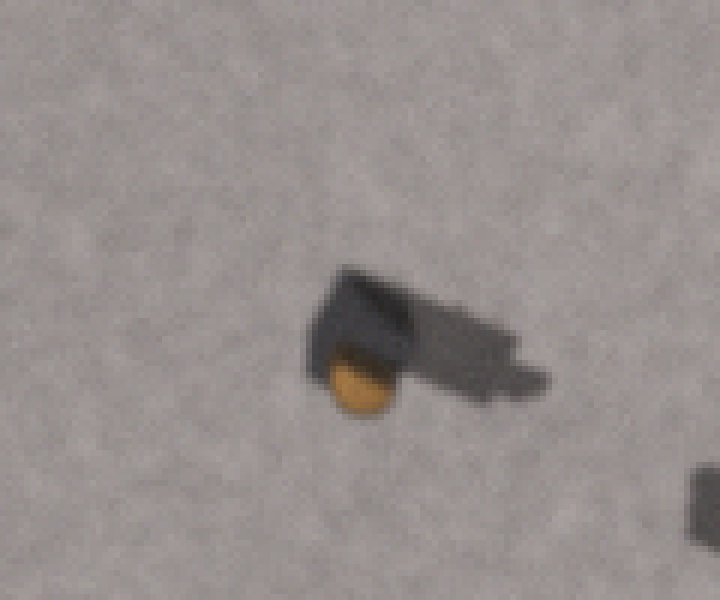

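Call:
carry_out:
  series: [0.094, 0, 0.001, 0.025, 0, 0.094, 0, 0.001, 0.03, 0, 0.094, 0, 0.001, 0.03, 0, 0.094, 0, 0, 0.03, 0, 0.094, 0, 0, 0, 0, 0.094, 0, 0, 0, 0]

```text
t: 3.1
eef_pos: [0.4467, -0.251, 0.1341]
ee_rot: [-3.076, -0.639, 0.001]
force: [-0.5, 0.1, 0.8]
grip_width: 0.0941
```

Run:
```python
from h import *
st(); p,d,P,k,W=shot("wrist","w3.png"); st()
np.savez("w3.npz",p=p,d=d,P=P,k=k,W=W)
m=(P[...,2]>0.02); m[240:]=0; m[:,:250]=0; m[:,400:]=0
v,u=np.where(m); print(v.min(),v.max(),u.min(),u.max())
v0,u0=int(np.median(v)),int(np.median(u))
c=p[v0-40:v0+40,u0-50:u0+50]; cv2.imwrite("pics/w4.png",cv2.resize(c,None,fx=7,fy=7,interpolation=cv2.INTER_CUBIC)); print(u0,v0)
Q=P[m]
for lo,hi in [(.02,.05),(.05,.06),(.077,.09)]:
    q=Q[(Q[:,2]>lo)&(Q[:,2]<hi)]; print(lo,len(q),q.mean(0), q.min(0),q.max(0))
```

```text
t 3.1 pos [ 0.4467 -0.251   0.1341] rot [-3.0755 -0.6387  0.0012] F [-0.4783  0.1346  0.7742] M [0.0128 0.0652 0.0139] w 0.0941
t 3.15 pos [ 0.4474 -0.2512  0.1349] rot [3.0753 0.6389 0.0011] F [-0.0489  0.0218  0.4431] M [0.0282 0.0115 0.0286] w 0.0939
181 239 304 399
317 200
0.02 159 [ 0.4515 -0.2498  0.0358] [ 0.4372 -0.2622  0.02  ] [ 0.4552 -0.2428  0.0498]
0.05 234 [ 0.4494 -0.2513  0.0562] [ 0.4373 -0.262   0.0502] [ 0.4553 -0.2429  0.06  ]
0.077 140 [ 0.4442 -0.2523  0.0802] [ 0.4386 -0.2593  0.0772] [ 0.4481 -0.2456  0.0826]
```

View pics/w4.png

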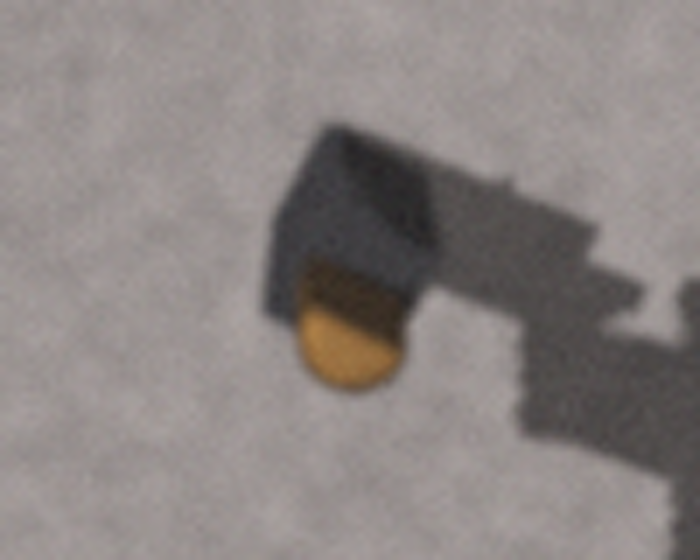

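```bash
cat > fit.py <<'E'
from h import *
from scipy.optimize import minimize
S=6
def proj(X,k,W):
    Y=(X-W[:3,3])@W[:3,:3]; return np.stack([k[0,0]*Y[:,0]/Y[:,2]+k[0,2],k[1,1]*Y[:,1]/Y[:,2]+k[1,2]],1)
def spin(x,y,a,z0=0):
    c,s=np.cos(a),np.sin(a); Rm=np.array([[c,-s],[s,c]])
    sq=np.array([[9,9],[-9,9],[-9,-9],[9,-9]])/1e3
    t=np.linspace(np.arccos(2/7),2*np.pi-np.arccos(2/7),40); D=7e-3*np.stack([np.cos(t),np.sin(t)],1)
    def lay(p,z): return np.c_[p@Rm.T+[x,y],np.full(len(p),z+z0)]
    return dict(sh=np.r_[lay(sq*7/9,0),lay(sq,.002),lay(sq,.056)],D=np.r_[lay(D,.056),lay(D,.0785),lay(D*.8,.08)],top=lay(D*0.85,.08))
def knob(x,y,a,z0=0):
    c,s=np.cos(a),np.sin(a); Rm=np.array([[c,-s],[s,c]])
    sq=np.array([[30,15],[-30,15],[-30,-15],[30,-15]])/1e3
    def lay(p,z): return np.c_[p@Rm.T+[x,y],np.full(len(p),z+z0)]
    return dict(b=np.r_[lay(sq,0),lay(sq,.044)],top=lay(sq,.044))
def render(parts,k,W,box):
    u0,v0,u1,v1=box; im=np.zeros(((v1-v0)*S,(u1-u0)*S),np.uint8)
    for p in parts:
        q=((proj(p,k,W)-[u0,v0]+.5)*S-.5); h=cv2.convexHull(q.astype(np.float32)); cv2.fillConvexPoly(im,np.round(h*16).astype(np.int32),255,shift=4)
    return cv2.resize(im,None,fx=1/S,fy=1/S,interpolation=cv2.INTER_AREA).astype(float)/255
E
python3 - <<'E'
from fit import *
z=np.load("w3.npz"); p,P,k,W=z["p"],z["P"],z["k"],z["W"]
box=(285,165,345,230)
sub=lambda a:a[box[1]:box[3],box[0]:box[2]]
hm=sub(np.nan_to_num(P[...,2]))>0.006
hsv=cv2.cvtColor(p,cv2.COLOR_BGR2HSV); br=sub((hsv[...,1]>110)&(hsv[...,2]>20)).astype(np.uint8)
mask=hm.astype(float); print(mask.sum(),br.sum())
bt=sub((hsv[...,1]>110)&(hsv[...,2]>110)).astype(float)
def cost(q):
    x,y,a=q; m=spin(x,y,a)
    r=render([m["sh"],m["D"]],k,W,box); t=render([m["top"]],k,W,box)
    return ((r-mask)**2).sum()+((t-bt)**2).sum()
best=None
for a in np.arange(-np.pi,np.pi,.26):
    r=minimize(cost,[.447,-.2525,a],method="Nelder-Mead",options=dict(initial_simplex=[[.447,-.2525,a],[.450,-.2525,a],[.447,-.2495,a],[.447,-.2525,a+.15]],xatol=1e-5,fatol=1e-3))
    print(round(a,2),r.x,round(r.fun,2))
    if best is None or r.fun<best.fun: best=r
x,y,a=best.x; m=spin(x,y,a); im=cv2.resize(sub(p),None,fx=10,fy=10,interpolation=cv2.INTER_CUBIC)
for n in m:
    q=((proj(m[n],k,W)-[box[0],box[1]]+.5)*10); cv2.polylines(im,[cv2.convexHull(q.astype(np.float32)).astype(np.int32)],True,(0,255,0))
cv2.imwrite("pics/w5.png",im)
print("tool yaw",np.arctan2(T()[1,0],T()[0,0]))
E
```

```text
673.0 116
-3.14 [ 0.4439 -0.2528 -3.2317] 98.47
-2.88 [ 0.4438 -0.2528 -3.2209] 98.82
-2.62 [ 0.4449 -0.253  -1.6326] 102.19
-2.36 [ 0.4447 -0.2531 -1.6459] 101.72
-2.1 [ 0.4448 -0.2529 -1.6328] 101.9
-1.84 [ 0.4447 -0.253  -1.6347] 102.1
-1.58 [ 0.4449 -0.2529 -1.6339] 101.68
-1.32 [ 0.4448 -0.2531 -1.6513] 102.19
-1.06 [ 0.4455 -0.2526 -0.0766] 36.68
-0.8 [ 0.4456 -0.2526 -0.0914] 37.07
-0.54 [ 0.4456 -0.2526 -0.0805] 37.22
-0.28 [ 0.4455 -0.2526 -0.0846] 36.25
-0.02 [ 0.4455 -0.2526 -0.0804] 36.95
0.24 [ 0.4456 -0.2525 -0.0832] 37.15
0.5 [ 0.4452 -0.2525  1.4561] 93.24
0.76 [ 0.445  -0.2525  1.4667] 92.55
1.02 [ 0.445  -0.2526  1.4553] 92.84
1.28 [ 0.445  -0.2525  1.4677] 92.61
1.54 [ 0.445  -0.2525  1.4661] 92.49
1.8 [ 0.445  -0.2525  1.4553] 93.03
2.06 [ 0.4439 -0.2528  3.0652] 98.6
2.32 [ 0.4439 -0.2528  3.0514] 98.44
2.58 [ 0.4439 -0.2528  3.0623] 98.91
2.84 [ 0.4439 -0.2528  3.0771] 99.45
3.1 [ 0.444  -0.2528  3.056 ] 98.95
tool yaw 0.4096722792800044
```

View pics/w5.png

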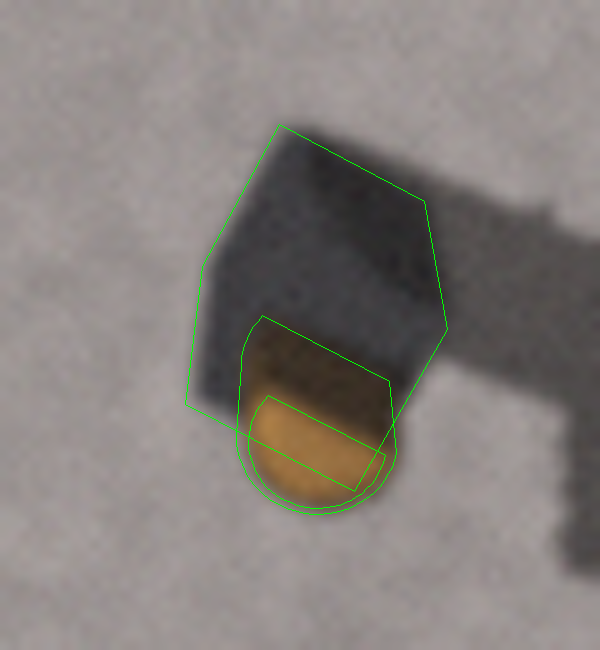

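Run:
```python
from h import *
rel([.4458,-.2528,.028],-.083); print(R.from_rotvec(state()["ee_rot"]).as_matrix()[:,0])
```

```text
tool shift [-0.0022  0.0008  0.1069] tilt [ 0.0008 -0.0005 -1.    ]
yaw now 0.4096722792800044 roll 0.49267227928000445 (mod pi)
[0.9173 0.3983 0.0005]
```

Call:
carry_out:
  series: [0.094, -0.002, 0.001, 0, 0.123, 0.094, 0, 0, 0, 0.123, 0.094, 0, 0, 0, 0.123, 0.094, 0, 0, 0, 0.123, 0.094, 0, 0, 0.01, 0, 0.094, 0, 0, 0, 0]

```text
t: 3.75
eef_pos: [0.4456, -0.252, 0.1235]
ee_rot: [3.139, -0.122, 0.0]
force: [0.1, -0.4, 0.9]
grip_width: 0.0937
```

```bash
cat > sfit.py <<'E'
from fit import *
def fit_spin(z,box,init,z0=0,free=None):
    p,P,k,W=z
    sub=lambda a:a[box[1]:box[3],box[0]:box[2]]
    mask=(sub(np.nan_to_num(P[...,2]))>0.006+z0).astype(float)
    hsv=cv2.cvtColor(p,cv2.COLOR_BGR2HSV)
    bt=sub((hsv[...,1]>110)&(hsv[...,2]>110)).astype(float)
    def cost(q):
        m=spin(*q,z0); r=render([m["sh"],m["D"]],k,W,box); t=render([m["top"]],k,W,box)
        return ((r-mask)**2).sum()+((t-bt)**2).sum()
    i=np.array(init); r=minimize(cost,i,method="Nelder-Mead",options=dict(initial_simplex=[i,i+[.003,0,0],i+[0,.003,0],i+[0,0,.15]],xatol=1e-5,fatol=1e-3))
    return r.x,r.fun
E
python3 - <<'E'
from sfit import *
st(); p,d,P,k,W=shot("wrist","w6.png")
q=proj(np.array([[.4458,-.2528,.05]]),k,W)[0]; print(q)
b=(int(q[0])-32,int(q[1])-32,int(q[0])+32,int(q[1])+32)
print(fit_spin((p,P,k,W),b,[.4455,-.2526,-.08]))
rel([.4458,-.2528,.028],-.083)
E
```

```text
t 3.75 pos [ 0.4456 -0.252   0.1235] rot [ 3.1392 -0.1217  0.0001] F [ 0.146  -0.4488  0.9238] M [0.0664 0.0475 0.0359] w 0.0937
[315.5902 200.1316]
(array([ 0.4455, -0.2526, -0.0693]), np.float64(93.77488658208382))
tool shift [0.0002 0.0008 0.0957] tilt [-0.0001  0.0001 -1.    ]
yaw now -0.07769380841958898 roll 0.005306191580411124 (mod pi)
```

View pics/w6.png

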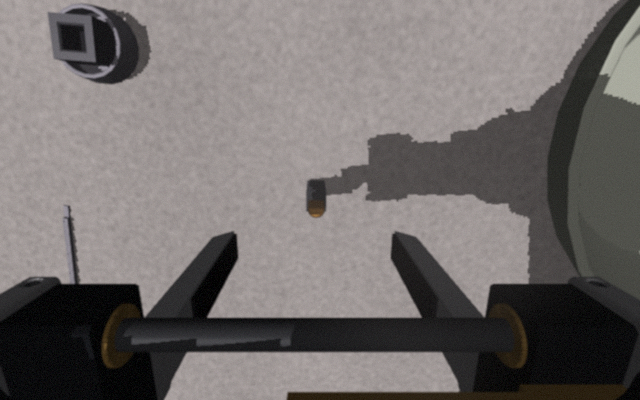

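Call:
carry_out:
  series: [0.094, 0, 0.001, 0.025, 0, 0.094, 0, 0, 0.025, 0, 0.094, 0, 0, 0.025, 0, 0.094, 0, 0, 0.02, 0, 0.094, 0, 0, 0.001, 0, 0.094, 0, 0, 0, 0]
  squeeze: 25

```text
t: 4.4
eef_pos: [0.4456, -0.2531, 0.028]
ee_rot: [-3.139, 0.125, 0.001]
force: [-0.5, 0.1, 0.0]
grip_width: 0.0939
```

Call:
carry_out:
  series: [0.01, 0, 0, 0, 0, 0.01, 0, 0, 0, 0, 0.01, 0, 0, 0, 0, 0.01, 0, 0, 0, 0, 0.01, 0, 0, 0, 0, 0.01, 0, 0, 0, 0, 0.01, 0, 0, 0, 0, 0.01, 0, 0, 0, 0]

```text
t: 5.2
eef_pos: [0.4456, -0.2529, 0.0277]
ee_rot: [-3.139, 0.128, 0.0]
force: [0.9, 0.2, -0.5]
grip_width: 0.0337
```

Run:
```python
from h import *
st(); print(np.degrees(yaw(T())))
rel([.50,-.08,.15])
```

```text
t 5.2 pos [ 0.4456 -0.2529  0.0277] rot [-3.1389  0.1275  0.0001] F [ 0.9049  0.2281 -0.4927] M [ 0.0305 -0.0058  0.0018] w 0.0337
-4.652571172351302
tool shift [ 0.0402 -0.1768 -0.1223] tilt [-0.0001  0.0001 -1.    ]
```

Still closing.

Call:
carry_out:
  series: [0.01, 0, 0, 0, 0, 0.01, 0, 0, 0, 0, 0.01, 0, 0, 0, 0, 0.01, 0, 0, 0, 0, 0.01, 0, 0, 0, 0, 0.01, 0, 0, 0, 0]

```text
t: 5.8
eef_pos: [0.4456, -0.253, 0.0277]
ee_rot: [-3.139, 0.128, 0.0]
force: [-0.3, 0.3, -0.6]
grip_width: 0.0165
```

Call:
carry_out:
  series: [0.01, 0, 0, -0.02, 0, 0.01, 0, 0, -0.03, 0, 0.01, 0, 0, -0.03, 0, 0.01, 0, 0, -0.03, 0, 0.01, 0, 0, 0, 0]

```text
t: 6.3
eef_pos: [0.4475, -0.2538, 0.1412]
ee_rot: [3.137, -0.128, 0.008]
force: [0.3, -0.3, -1.5]
grip_width: 0.0163
```

Run:
```python
from h import *
st(); p,d,P,k,W=shot("wrist","w7.png")
rel([.58,-.06,.15])
c=p[100:280,200:440];cv2.imwrite("pics/w7b.png",cv2.resize(c,None,fx=3,fy=3,interpolation=cv2.INTER_CUBIC))
```

```text
t 6.3 pos [ 0.4475 -0.2538  0.1412] rot [ 3.137  -0.1278  0.0079] F [ 0.3182 -0.2857 -1.5007] M [ 0.0191 -0.0124  0.002 ] w 0.0163
tool shift [ 0.1173 -0.2036 -0.0106] tilt [ 0.0029 -0.0013 -1.    ]
```

View pics/w7.png

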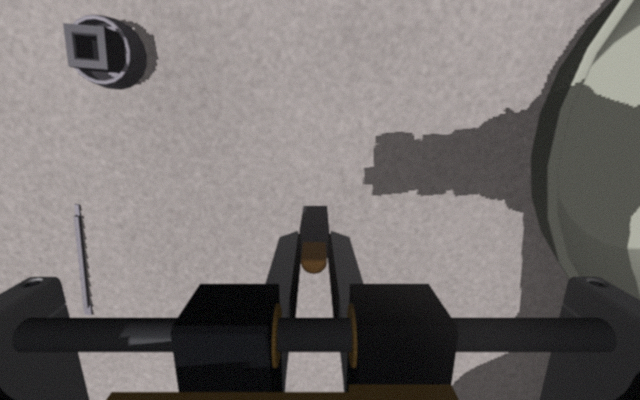

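View pics/w7b.png

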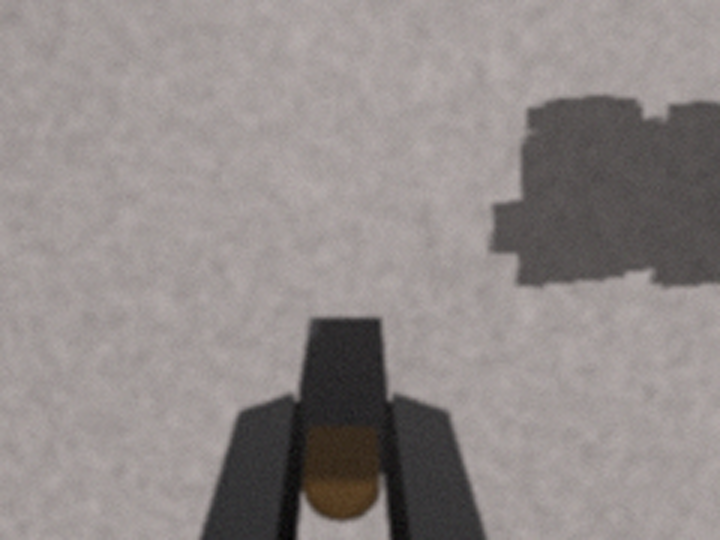

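Call:
carry_out:
  series: [0.01, 0.0096, -0.02, 0, 0, 0.01, 0.0096, -0.026, 0, 0, 0.01, 0.0096, -0.026, 0, 0, 0.01, 0.0096, -0.026, 0, 0, 0.01, 0.0096, -0.026, 0, 0, 0.01, 0.0096, -0.026, 0, 0, 0.01, 0.0096, -0.026, 0, 0, 0.01, 0.0096, -0.025, 0, 0, 0.01, 0, 0, 0, 0, 0.01, 0, 0, 0, 0]

```text
t: 7.35
eef_pos: [0.5377, -0.0585, 0.1364]
ee_rot: [-3.139, 0.126, 0.003]
force: [0.1, -1.0, -2.2]
grip_width: 0.0163
```

Run:
```python
from h import *
st(); p,d,P,k,W=shot("wrist","w8.png"); st(); np.savez("w8.npz",p=p,P=P,k=k,W=W)
print([(q["centre"],q["score"]) for q in find_in("socket_mouth","wrist")])
m=(P[...,2]>.037)&(P[...,2]<.047); m[240:]=0
n,l,s,c=cv2.connectedComponentsWithStats(m.astype(np.uint8)); 
for i in range(1,n):
  if s[i,4]>100: 
    q=P[l==i]; print(s[i],c[i],q.min(0),q.max(0)); r=cv2.minAreaRect((q[:,:2]*1000).astype(np.float32)); print(r, np.median(q[:,2]))
```

```text
t 7.35 pos [ 0.5377 -0.0585  0.1364] rot [-3.1389  0.1257  0.0033] F [ 0.0646 -0.9964 -2.1559] M [ 0.021  -0.0004  0.0611] w 0.0163
t 7.4 pos [ 0.5376 -0.0593  0.1366] rot [ 3.1389 -0.1277 -0.0028] F [-0.1447 -0.6397 -1.854 ] M [0.0617 0.0344 0.0125] w 0.0164
[([0.5978, -0.0612, 0.0444], 0.93)]
[ 62   0  42  19 234] [87.8034 10.188 ] [0.7085 0.1062 0.037 ] [0.721  0.1418 0.0469]
((712.6304321289062, 123.18926239013672), (6.512275695800781, 36.890987396240234), 17.19623374938965) 0.0419028237441855
[ 294  111   41   42 1030] [313.9417 131.3379] [ 0.5779 -0.0821  0.0371] [ 0.6175 -0.0426  0.0449]
((597.8054809570312, -62.56791687011719), (34.96346664428711, 35.0360221862793), 81.01881408691406) 0.04248434194019629
```

View pics/w8.png

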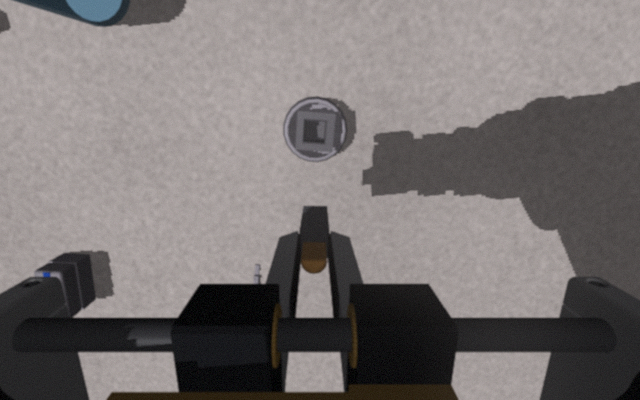

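Run:
```python
from fit import *
z=np.load("w8.npz"); p,P,k,W=z["p"],z["P"],z["k"],z["W"]
box=(280,95,350,165)
sub=lambda a:a[box[1]:box[3],box[0]:box[2]]
Pz=sub(P[...,2]); mask=(((Pz>.0355)&(Pz<.05))).astype(float)
def sq(x,y,a,h,zz):
    c,s=np.cos(a),np.sin(a); q=np.array([[h,h],[-h,h],[-h,-h],[h,-h]])@np.array([[c,-s],[s,c]]).T+[x,y]; return np.c_[q,np.full(4,zz)]
def cost(q):
    x,y,a=q
    r=render([sq(x,y,a,.0175,.042)],k,W,box)-render([sq(x,y,a,.0103,.042)],k,W,box)
    return ((r-mask)**2).sum()
for a in [-.3,-.15,0,.2]:
    i=np.array([.598,-.0625,a]); r=minimize(cost,i,method="Nelder-Mead",options=dict(initial_simplex=[i,i+[.003,0,0],i+[0,.003,0],i+[0,0,.15]],xatol=1e-5,fatol=1e-3)); print(r.x,r.fun)
x,y,a=r.x; im=cv2.resize(sub(p),None,fx=8,fy=8,interpolation=cv2.INTER_CUBIC)
for h in (.0175,.0096,.0111):
    q=((proj(sq(x,y,a,h,.042),k,W)-[box[0],box[1]]+.5)*8); cv2.polylines(im,[q.astype(np.int32)],True,(0,255,0))
cv2.imwrite("pics/w9.png",im)
rel([x,y,.09],a)
```

```text
[ 0.5978 -0.0626 -0.1548] 97.89660899653978
[ 0.5978 -0.0626 -0.1563] 97.70277585544022
[ 0.5978 -0.0625 -0.1573] 97.70414455978468
[ 0.5978 -0.0625 -0.1572] 97.90154555940022
tool shift [ 0.0602 -0.0021  0.0468] tilt [-0.0014 -0.0002 -1.    ]
yaw now -0.08211982603852341 roll 0.07510244426867052 (mod pi)
```

View pics/w9.png

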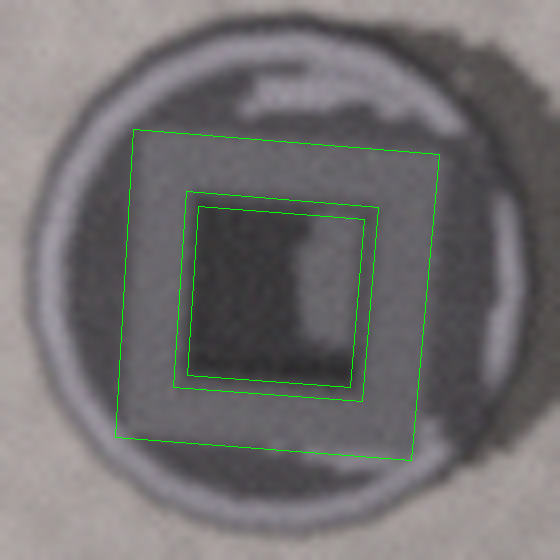

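Call:
carry_out:
  series: [0.01, 0.03, -0.001, 0, 0.0, 0.01, 0.03, -0.001, 0, 0, 0.01, 0, 0, 0, 0.075, 0.01, 0, 0, 0, 0, 0.01, 0, 0, 0.03, 0, 0.01, 0, 0, 0.02, 0, 0.01, 0, 0, 0, 0, 0.01, 0, 0, 0, 0]

```text
t: 8.25
eef_pos: [0.598, -0.0622, 0.0881]
ee_rot: [3.132, -0.244, -0.001]
force: [0.3, -0.5, -0.5]
grip_width: 0.0168
```

Run:
```python
from h import *
st(); p,d,P,k,W=shot("wrist","w10.png")
rel([.5978,-.0626,.073],-.157)
c=p[150:300,220:420];cv2.imwrite("pics/w10b.png",cv2.resize(c,None,fx=4,fy=4,interpolation=cv2.INTER_CUBIC))
```

```text
t 8.25 pos [ 0.598  -0.0622  0.0881] rot [ 3.132  -0.2443 -0.0007] F [ 0.3273 -0.5145 -0.4816] M [ 0.0039 -0.0366 -0.    ] w 0.0168
tool shift [-0.0008  0.0006  0.0157] tilt [ 0.0009 -0.0001 -1.    ]
yaw now -0.15593263928796217 roll 0.0010673607120379458 (mod pi)
```

View pics/w10b.png

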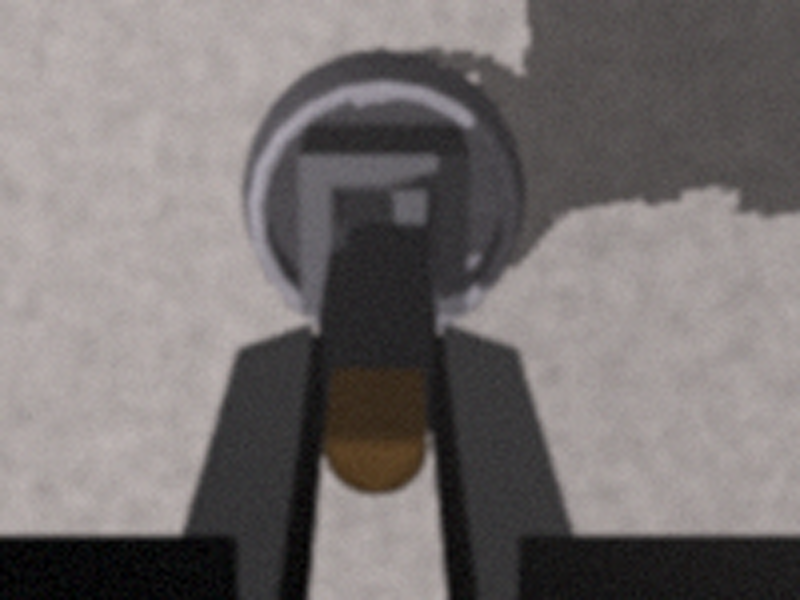

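Call:
carry_out:
  series: [0.01, -0.0004, 0.0004, 0.01, 0, 0.01, 0, 0, 0.004, 0, 0.01, 0, 0, 0.004, 0, 0.01, 0, 0, 0.004, 0, 0.01, 0, 0, 0.004, 0, 0.01, 0, 0, 0, 0]

```text
t: 8.9
eef_pos: [0.5976, -0.0621, 0.0611]
ee_rot: [3.132, -0.245, -0.001]
force: [-0.6, -0.8, -2.4]
grip_width: 0.0164
```

Call:
carry_out:
  series: [0.01, 0, 0, 0.004, 0, 0.01, 0, 0, 0.004, 0, 0.01, 0, 0, 0.003, 0, 0.01, 0, 0, 0.002, 0, 0.01, 0, 0, 0.002, 0, 0.01, 0, 0, 0, 0]

```text
t: 9.5
eef_pos: [0.5978, -0.0621, 0.0464]
ee_rot: [3.132, -0.245, -0.001]
force: [-0.6, -1.3, -2.6]
grip_width: 0.0168
```

Run:
```python
from h import *
st()
```

```text
t 9.5 pos [ 0.5978 -0.0621  0.0464] rot [ 3.132  -0.2453 -0.0006] F [-0.641  -1.3194 -2.6272] M [-0.4452  0.063   0.0017] w 0.0168
```

Call:
carry_out:
  series: [0.01, 0, 0, 0.001, 0, 0.01, 0, 0, 0.0008, 0, 0.01, 0, 0, 0, 0, 0.01, 0, 0, 0, 0]

```text
t: 9.9
eef_pos: [0.5984, -0.0622, 0.0454]
ee_rot: [3.132, -0.245, 0.001]
force: [-1.8, -2.3, 6.0]
grip_width: 0.0163
```

Call:
carry_out:
  series: [0.06, 0, 0, 0, 0, 0.06, 0, 0, 0, 0, 0.06, 0, 0, 0, 0, 0.06, 0, 0, 0, 0, 0.06, 0, 0, 0, 0, 0.06, 0, 0, -0.02, 0, 0.06, 0, 0, -0.03, 0, 0.06, 0, 0, -0.03, 0, 0.094, 0, 0, -0.03, 0, 0.094, 0, 0, 0, 0]

```text
t: 10.9
eef_pos: [0.6002, -0.0621, 0.159]
ee_rot: [-3.132, 0.245, -0.009]
force: [0.3, 0.8, 0.5]
grip_width: 0.073
```

Call:
carry_out:
  series: [0.094, -0.02, 0, 0, 0, 0.094, -0.02, 0, 0, 0, 0.094, 0, 0, 0, 0]

```text
t: 11.2
eef_pos: [0.5564, -0.0556, 0.1545]
ee_rot: [3.132, -0.245, -0.002]
force: [0.1, -0.3, 0.3]
grip_width: 0.0932
```

Run:
```python
from h import *
st(); p,d,P,k,W=shot("wrist","w11.png"); np.savez("w11.npz",p=p,P=P,k=k,W=W)
m=(P[...,2]>.06)&(P[...,2]<.12); m[240:]=0
q=P[m]
for lo,hi in [(.06,.068),(.068,.08),(.09,.11)]:
    r=q[(q[:,2]>lo)&(q[:,2]<hi)]; print(lo,len(r),r.mean(0) if len(r) else 0, np.median(r[:,2]) if len(r) else 0)
c=p[60:240,220:420];cv2.imwrite("pics/w11b.png",cv2.resize(c,None,fx=4,fy=3.3,interpolation=cv2.INTER_CUBIC))
print(find_in("knob","scene")[:1])
```

```text
t 11.2 pos [ 0.5564 -0.0556  0.1545] rot [ 3.1318 -0.2448 -0.002 ] F [ 0.1254 -0.3066  0.2559] M [-0.0175  0.008   0.0229] w 0.0932
0.06 791 [0.7321 0.1332 0.064 ] 0.06407567319890178
0.068 1503 [0.7099 0.1024 0.0741] 0.07429898123394973
0.09 1008 [0.699  0.0921 0.0946] 0.09486956447966519
[{'centre': [0.4589, 0.2246, 0.0384], 'score': 0.7}]
```

View pics/w11b.png

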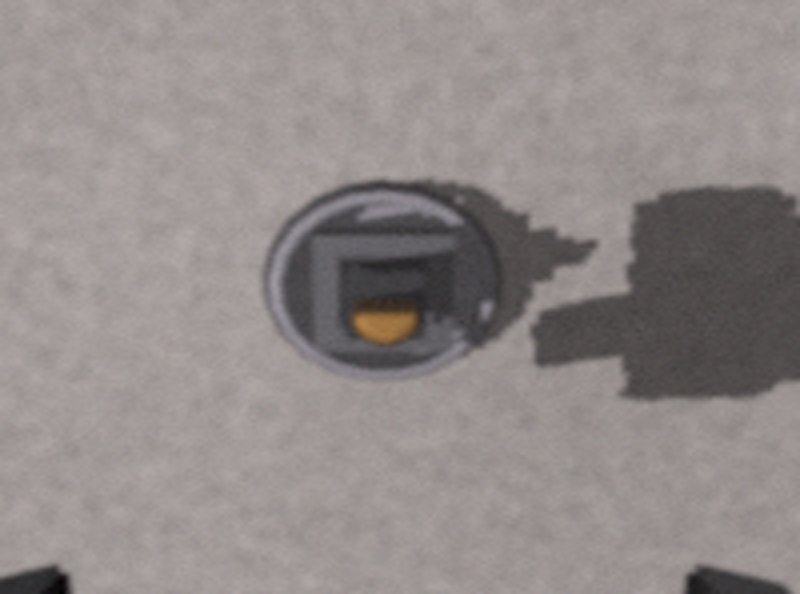

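Run:
```python
from fit import *
z=np.load("w11.npz"); p,P,k,W=z["p"],z["P"],z["k"],z["W"]
box=(295,130,335,170)
sub=lambda a:a[box[1]:box[3],box[0]:box[2]]
q=sub(P).reshape(-1,3)
for lo,hi in [(.05,.068),(.068,.085),(.09,.11)]:
    r=q[(q[:,2]>lo)&(q[:,2]<hi)]; print(lo,len(r),r.mean(0), np.median(r[:,2]))
hsv=cv2.cvtColor(p,cv2.COLOR_BGR2HSV); bt=sub((hsv[...,1]>110)&(hsv[...,2]>110)).astype(float); print(bt.sum())
for z0 in (.018,):
  def cost(q):
    t=render([spin(*q,z0)["top"]],k,W,box); return ((t-bt)**2).sum()
  for a in (-.4,0):
    i=np.array([.598,-.0625,a]); r=minimize(cost,i,method="Nelder-Mead",options=dict(initial_simplex=[i,i+[.003,0,0],i+[0,.003,0],i+[0,0,.15]],xatol=1e-5,fatol=1e-3)); print(r.x,r.fun)
rel([0.455,.235,.20])
```

```text
0.05 23 [ 0.6067 -0.0635  0.0584] 0.0597183118051714
0.068 252 [ 0.601  -0.0634  0.0746] 0.07459274968386684
0.09 164 [ 0.5963 -0.0625  0.0979] 0.0981114509625931
107.0
[ 0.5982 -0.0629 -0.1569] 4.2724183006535945
[ 0.5982 -0.0628 -0.1571] 4.32881199538639
tool shift [-0.1475 -0.2712 -0.0452] tilt [ 0.0001  0.     -1.    ]
```

Call:
carry_out:
  series: [0.094, -0.0148, -0.027, -0.001, 0, 0.094, -0.0148, -0.027, -0.001, 0, 0.094, -0.0148, -0.027, -0.001, 0, 0.094, -0.0148, -0.027, -0.001, 0, 0.094, -0.0148, -0.027, 0, 0, 0.094, -0.0148, -0.027, 0, 0, 0.094, -0.0148, -0.027, 0, 0, 0.094, -0.0148, -0.027, 0, 0, 0.094, -0.0148, -0.027, 0, 0, 0.094, -0.0148, -0.028, 0, 0]

```text
t: 12.3
eef_pos: [0.4545, 0.2363, 0.1588]
ee_rot: [-3.132, 0.246, 0.0]
force: [0.7, 0.1, -0.2]
grip_width: 0.0941
```

Call:
carry_out:
  series: [0.094, 0, 0, 0, 0, 0.094, 0, 0, 0, 0]

```text
t: 12.5
eef_pos: [0.4547, 0.2354, 0.1586]
ee_rot: [-3.132, 0.243, 0.001]
force: [1.1, 0.2, -0.3]
grip_width: 0.0942
```

Run:
```python
from h import *
st(); p,d,P,k,W=shot("wrist","w12.png"); np.savez("w12.npz",p=p,P=P,k=k,W=W)
m=(P[...,2]>.037)&(P[...,2]<.05); m[240:]=0
n,l,s,c=cv2.connectedComponentsWithStats(m.astype(np.uint8)); 
for i in range(1,n):
  if s[i,4]>100: 
    q=P[l==i]; print(s[i],c[i],q.mean(0)); r=cv2.minAreaRect((q[:,:2]*1000).astype(np.float32)); print(r, np.median(q[:,2]))
```

```text
t 12.5 pos [0.4547 0.2354 0.1586] rot [-3.132   0.2432  0.0005] F [ 1.0606  0.1847 -0.3418] M [ 0.0091  0.0189 -0.0423] w 0.0942
[592   0  46   9 369] [614.3117   3.7805] [ 0.5829 -0.0585  0.0417]
((582.7711181640625, -60.204322814941406), (37.52618408203125, 6.46628999710083), 79.76527404785156) 0.0422309770194515
[ 304  166   29   56 1575] [318.273  193.2394] [0.4503 0.2322 0.0444]
((449.0496520996094, 232.62393188476562), (29.406410217285156, 59.407920837402344), 81.90785217285156) 0.04450206104996274
```

View pics/w12.png

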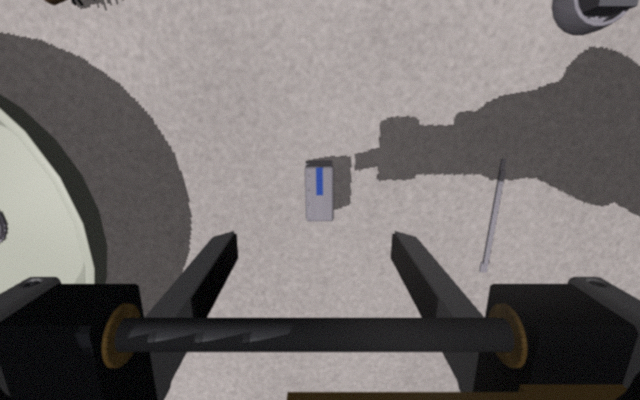

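Run:
```python
from fit import *
z=np.load("w12.npz"); p,P,k,W=z["p"],z["P"],z["k"],z["W"]
box=(290,150,350,235)
sub=lambda a:a[box[1]:box[3],box[0]:box[2]]
mask=(sub(np.nan_to_num(P[...,2]))>0.035).astype(float)
# silhouette of top (others hidden except front side)
def cost(q):
    t=render([knob(*q)["top"]],k,W,box); return ((t-mask)**2).sum()
for a in (-.3,0):
    i=np.array([.449,.2325,a]); r=minimize(cost,i,method="Nelder-Mead",options=dict(initial_simplex=[i,i+[.003,0,0],i+[0,.003,0],i+[0,0,.15]],xatol=1e-5,fatol=1e-3)); print(r.x,r.fun)
im=cv2.resize(sub(p),None,fx=7,fy=7,interpolation=cv2.INTER_CUBIC)
for n,m in knob(*r.x).items():
    q=((proj(m,k,W)-[box[0],box[1]]+.5)*7); cv2.polylines(im,[cv2.convexHull(q.astype(np.float32)).astype(np.int32)],True,(0,255,0))
cv2.imwrite("pics/w13.png",im)
rel([r.x[0],r.x[1],.006],r.x[2])
```

```text
[ 0.4495  0.2323 -0.1367] 27.144544405997692
[ 0.4495  0.2323 -0.139 ] 26.089965397923876
tool shift [-0.005   0.003   0.1526] tilt [-0.0003 -0.0001 -1.    ]
yaw now -0.1564447747655615 roll -0.017469110081577144 (mod pi)
```

View pics/w13.png

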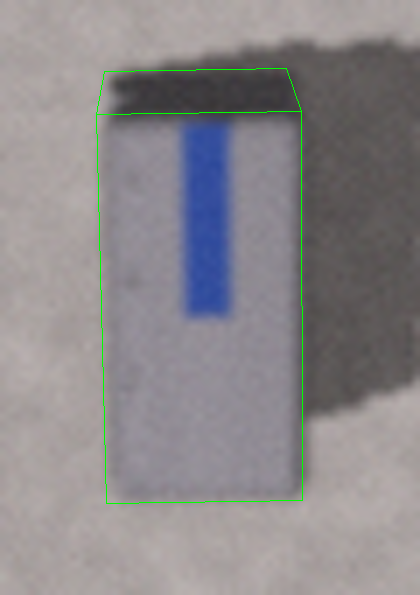

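Call:
carry_out:
  series: [0.094, -0.005, 0.003, 0.01, -0.017, 0.094, 0, 0, 0.035, 0, 0.094, 0, 0, 0.035, 0, 0.094, 0, 0, 0.035, 0, 0.094, 0, 0, 0.02, 0, 0.094, 0, 0, 0.01, 0, 0.094, 0, 0, 0.005, 0, 0.094, 0, 0, 0.002, 0, 0.094, 0, 0, 0, 0, 0.094, 0, 0, 0, 0]
  squeeze: 40

```text
t: 13.55
eef_pos: [0.4496, 0.2329, 0.0078]
ee_rot: [-3.133, 0.219, -0.002]
force: [-0.0, -0.3, -0.8]
grip_width: 0.094
```

Run:
```python
from h import *
st(); rel([.4492,.232,.006],-.139)
```

```text
t 13.55 pos [0.4496 0.2329 0.0078] rot [-3.1332  0.2187 -0.002 ] F [-0.0455 -0.3064 -0.8044] M [ 0.0226  0.0125 -0.0399] w 0.094
tool shift [-0.0003  0.001   0.0018] tilt [ 0.0013  0.0007 -1.    ]
yaw now -0.13936038021728347 roll -0.0003603802172835735 (mod pi)
```

Call:
carry_out:
  series: [0.094, -0.0003, 0.0008, 0.0015, 0, 0.02, 0, 0, 0, 0, 0.02, 0, 0, 0, 0, 0.02, 0, 0, 0, 0, 0.02, 0, 0, 0, 0, 0.02, 0, 0, 0, 0, 0.02, 0, 0, 0, 0, 0.02, 0, 0, 0, 0, 0.02, 0, 0, 0, 0, 0.02, 0, 0, 0, 0]
  squeeze: 50

```text
t: 14.55
eef_pos: [0.4486, 0.232, 0.0054]
ee_rot: [-3.134, 0.219, 0.0]
force: [-0.2, -0.1, -0.9]
grip_width: 0.0293
```

Call:
carry_out:
  series: [0.02, 0, 0, 0, 0, 0.02, 0, 0, 0, 0, 0.02, 0, 0, 0, 0, 0.02, 0, 0, 0, 0]

```text
t: 14.95
eef_pos: [0.4486, 0.2319, 0.0054]
ee_rot: [-3.134, 0.219, 0.0]
force: [1.0, -0.4, -1.1]
grip_width: 0.0296
```

Call:
carry_out:
  series: [0.02, 0, 0, -0.02, 0, 0.02, 0, 0, -0.04, 0, 0.02, 0, 0, -0.04, 0, 0.02, 0, 0, -0.045, 0, 0.02, 0, 0, 0, 0, 0.02, 0, 0, 0, 0.018, 0.02, 0, 0, 0, 0]

```text
t: 15.65
eef_pos: [0.448, 0.2315, 0.1493]
ee_rot: [3.131, -0.249, -0.002]
force: [-0.6, -0.7, -1.9]
grip_width: 0.0295
```

Run:
```python
from fit import *
st(); p,d,P,k,W=shot("wrist","w14.png"); M=T()
Q=(P-M[:3,3])@M[:3,:3]  # tool frame
c=p[170:330,220:420];cv2.imwrite("pics/w14b.png",cv2.resize(c,None,fx=4,fy=4,interpolation=cv2.INTER_CUBIC))
hsv=cv2.cvtColor(p,cv2.COLOR_BGR2HSV); b=(abs(hsv[...,0].astype(int)-113)<12)&(hsv[...,1]>120); b[:170]=0;b[340:]=0;b[:,:250]=0;b[:,380:]=0
q=Q[b]; print(b.sum(), np.nanmin(q,0),np.nanmax(q,0),np.nanmedian(q,0)); v,u=np.where(b); print(u.min(),u.max(),v.min(),v.max())
rel([.5982,-.0628,.16],-.157)
```

```text
t 15.65 pos [0.448  0.2315 0.1493] rot [ 3.1309 -0.2485 -0.002 ] F [-0.5909 -0.7363 -1.9393] M [0.044  0.0273 0.0151] w 0.0295
532 [-0.0034 -0.0172 -0.1307] [ 0.0304  0.0022 -0.0383] [ 0.0152 -0.0007 -0.0401]
253 319 205 315
tool shift [ 0.1946  0.2671 -0.0109] tilt [-0.002 -0.001 -1.   ]
yaw now -0.15747378202465276 roll -0.000473782024652758 (mod pi)
```

View pics/w14b.png

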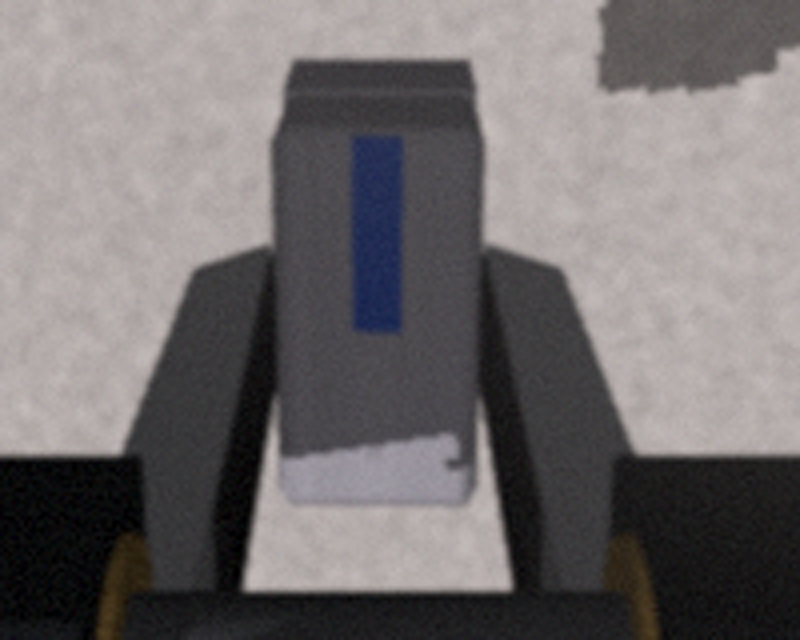

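Run:
```python
from fit import *
p,d,P,k,W=shot("wrist"); M=T(); Q=(P-M[:3,3])@M[:3,:3]
WT=np.linalg.inv(M)@W
box=(275,175,355,320)
sub=lambda a:a[box[1]:box[3],box[0]:box[2]]
q=sub(Q); mk=(q[...,2]<-.034)&(q[...,2]>-.046)&(abs(q[...,1])<.0165)&(q[...,0]>-.035)
zt=np.median(q[...,2][mk]); print("ztop",zt, mk.sum())
x=q[...,0][mk]; print("x ends",np.percentile(x,[0.5,1,3,97,99,99.5]))
# fit edges on centre columns: image columns, count of depth transitions -> edges via green
b=sub(p).astype(int)
hsv=cv2.cvtColor(p,cv2.COLOR_BGR2HSV); bl=sub((abs(hsv[...,0].astype(int)-113)<12)&(hsv[...,1]>120)); bl[:, :15]=0; bl[:,60:]=0
v,u=np.where(bl); r0,r1=v.min()+box[1]-.5,v.max()+box[1]+.5
def ray(uu,vv,zz=zt):
    d=WT[:3,:3]@np.array([(uu-k[0,2])/k[0,0],(vv-k[1,2])/k[1,1],1]); o=WT[:3,3]; return o+d*(zz-o[2])/d[2]
uc=u.mean()+box[0]
print("stripe",ray(uc,r0,-.0386),ray(uc,r1,-.0386),ray(uc,r0),ray(uc,r1))
vv=np.arange(0,145); col=sub(mk.astype(float) if 0 else p[...,1].astype(float)) if 0 else b[:,int(u.mean())+12,1]
print(list(zip(vv+box[1],col))[0:40:1]); print(list(zip(vv+box[1],col))[100:130])
```

```text
ztop -0.039327638494793066 5043
x ends [-0.0284 -0.0279 -0.0263  0.0294  0.0301  0.0302]
stripe [ 0.0286 -0.0006 -0.0386] [-0.0002 -0.0006 -0.0386] [ 0.0288 -0.0006 -0.0393] [ 0.0001 -0.0006 -0.0393]
[(np.int64(175), np.int64(177)), (np.int64(176), np.int64(171)), (np.int64(177), np.int64(169)), (np.int64(178), np.int64(171)), (np.int64(179), np.int64(170)), (np.int64(180), np.int64(172)), (np.int64(181), np.int64(173)), (np.int64(182), np.int64(172)), (np.int64(183), np.int64(171)), (np.int64(184), np.int64(145)), (np.int64(185), np.int64(87)), (np.int64(186), np.int64(62)), (np.int64(187), np.int64(61)), (np.int64(188), np.int64(58)), (np.int64(189), np.int64(54)), (np.int64(190), np.int64(62)), (np.int64(191), np.int64(59)), (np.int64(192), np.int64(65)), (np.int64(193), np.int64(68)), (np.int64(194), np.int64(59)), (np.int64(195), np.int64(51)), (np.int64(196), np.int64(59)), (np.int64(197), np.int64(55)), (np.int64(198), np.int64(57)), (np.int64(199), np.int64(58)), (np.int64(200), np.int64(56)), (np.int64(201), np.int64(62)), (np.int64(202), np.int64(70)), (np.int64(203), np.in
[... 607 characters left out ...]
.int64(283), np.int64(148)), (np.int64(284), np.int64(147)), (np.int64(285), np.int64(146)), (np.int64(286), np.int64(145)), (np.int64(287), np.int64(148)), (np.int64(288), np.int64(151)), (np.int64(289), np.int64(147)), (np.int64(290), np.int64(142)), (np.int64(291), np.int64(149)), (np.int64(292), np.int64(148)), (np.int64(293), np.int64(149)), (np.int64(294), np.int64(141)), (np.int64(295), np.int64(132)), (np.int64(296), np.int64(149)), (np.int64(297), np.int64(171)), (np.int64(298), np.int64(175)), (np.int64(299), np.int64(176)), (np.int64(300), np.int64(175)), (np.int64(301), np.int64(175)), (np.int64(302), np.int64(175)), (np.int64(303), np.int64(174)), (np.int64(304), np.int64(176))]
```

Call:
carry_out:
  series: [0.02, 0.0195, 0.0267, -0.001, 0, 0.02, 0.0195, 0.0267, -0.001, 0, 0.02, 0.0195, 0.0267, -0.001, 0, 0.02, 0.0195, 0.0267, 0, 0, 0.02, 0.0195, 0.0267, 0, 0, 0.02, 0.0195, 0.0267, 0, 0, 0.02, 0.0195, 0.0267, 0, 0, 0.02, 0.0195, 0.0267, 0, 0, 0.02, 0.0195, 0.0267, 0, 0, 0.02, 0.0195, 0.0267, 0, 0]

```text
t: 16.75
eef_pos: [0.5993, -0.0635, 0.152]
ee_rot: [3.132, -0.246, -0.003]
force: [0.1, -0.4, -1.3]
grip_width: 0.0292
```

Call:
carry_out:
  series: [0.02, 0, 0, 0.02, 0, 0.02, 0, 0, 0.01, 0, 0.02, 0, 0, 0, 0, 0.02, 0, 0, 0, 0]

```text
t: 17.15
eef_pos: [0.5991, -0.0613, 0.1232]
ee_rot: [-3.132, 0.245, 0.002]
force: [0.6, -0.9, -0.2]
grip_width: 0.0291
```

Run:
```python
from fit import *
st(); rel([.5982,-.0628,.107],-.157)
p,d,P,k,W=shot("wrist","w15.png")
for n in ["side","scene"]:
    p2,d2,P2,k2,W2=shot(n); q=proj(np.array([[.598,-.0628,.09]]),k2,W2)[0].astype(int); c=p2[q[1]-50:q[1]+50,q[0]-60:q[0]+60]; cv2.imwrite(f"pics/{n}15.png",cv2.resize(c,None,fx=5,fy=5,interpolation=cv2.INTER_CUBIC))
```

```text
t 17.15 pos [ 0.5991 -0.0613  0.1232] rot [-3.1318  0.2447  0.0016] F [ 0.5604 -0.9068 -0.2476] M [ 0.0486  0.0048 -0.0385] w 0.0291
tool shift [-0.0006  0.0016  0.0162] tilt [-0.001   0.0004 -1.    ]
yaw now -0.15592710189436185 roll 0.0010728981056380427 (mod pi)
```

View pics/side15.png

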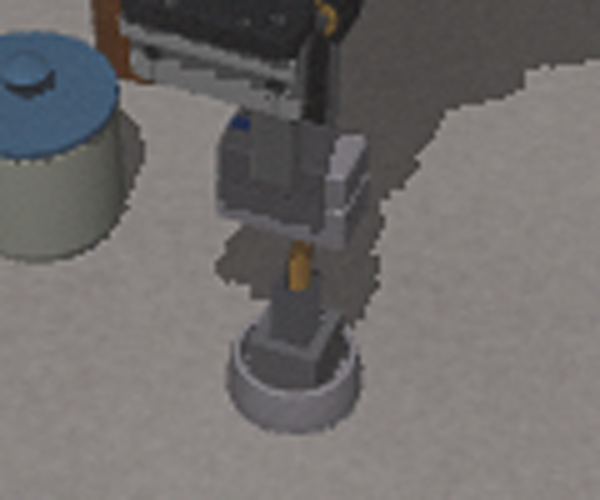

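View pics/scene15.png

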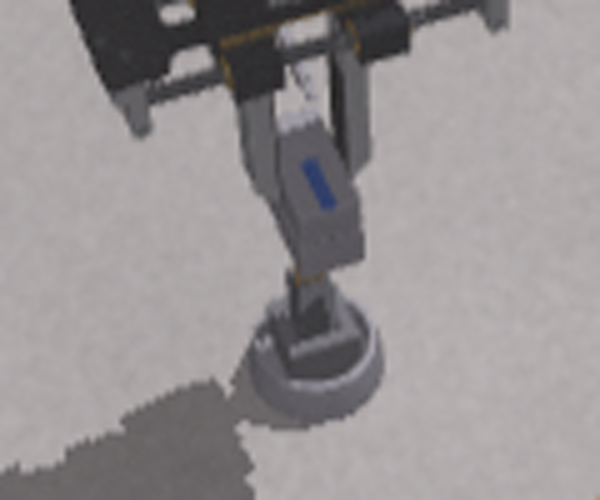

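Call:
carry_out:
  series: [0.02, -0.0005, 0.0008, 0.012, 0, 0.02, 0, 0, 0, 0, 0.02, 0, 0, 0, 0, 0.02, 0, 0, 0, 0]

```text
t: 17.7
eef_pos: [0.5988, -0.063, 0.1115]
ee_rot: [-3.132, 0.247, -0.0]
force: [0.5, -0.8, -0.7]
grip_width: 0.0297
```

Run:
```python
from fit import *
for i in range(3):
  st(); rel([.5982,-.0628,.0814],-.157); capture("wrist")
```

```text
t 17.7 pos [ 0.5988 -0.063   0.1115] rot [-3.1318  0.2469 -0.0001] F [ 0.4982 -0.8109 -0.7235] M [-0.0367  0.0113 -0.0187] w 0.0297
tool shift [-0.0007 -0.0001  0.0301] tilt [ 0.0001  0.0001 -1.    ]
yaw now -0.15736224341646288 roll -0.00036224341646295954 (mod pi)
t 17.75 pos [ 0.5989 -0.063   0.1116] rot [-3.1318  0.2467 -0.0003] F [-0.2798 -0.4511 -0.9949] M [0.006  0.0443 0.0341] w 0.0292
tool shift [-0.0007 -0.      0.0302] tilt [ 0.0002  0.0001 -1.    ]
yaw now -0.1572374007408051 roll -0.00023740074080502716 (mod pi)
t 17.8 pos [ 0.5989 -0.063   0.1116] rot [-3.1318  0.2468 -0.0004] F [ 0.247  -0.7657 -0.8524] M [ 0.0562  0.0262 -0.0018] w 0.0293
tool shift [-0.0008 -0.0001  0.0302] tilt [ 0.0003  0.0001 -1.    ]
yaw now -0.15728506964982128 roll -0.00028506964982133454 (mod pi)
```

Descend gently: −0.7 mm in x, then to TCP ≈ 0.096.

Call:
carry_out:
  series: [0.02, -0.0007, 0, 0.005, 0, 0.02, 0, 0, 0.003, 0, 0.02, 0, 0, 0.003, 0, 0.02, 0, 0, 0.002, 0, 0.02, 0, 0, 0.002, 0, 0.02, 0, 0, 0, 0]

```text
t: 18.45
eef_pos: [0.5979, -0.0629, 0.0961]
ee_rot: [-3.132, 0.247, 0.001]
force: [-0.1, -0.2, -0.5]
grip_width: 0.0293
```

Call:
carry_out:
  series: [0.02, 0, 0, 0.004, 0, 0.02, 0, 0, 0.004, 0, 0.02, 0, 0, 0.003, 0, 0.02, 0, 0, 0.002, 0, 0.02, 0, 0, 0.0015, 0, 0.02, 0, 0, 0, 0]
  squeeze: 60

```text
t: 19.05
eef_pos: [0.598, -0.0629, 0.0817]
ee_rot: [-3.132, 0.247, 0.0]
force: [0.4, 0.1, -0.8]
grip_width: 0.0293
```

Call:
carry_out:
  series: [0.02, 0, 0, 0.001, 0, 0.02, 0, 0, 0.001, 0, 0.02, 0, 0, 0, 0]

```text
t: 19.35
eef_pos: [0.5985, -0.0629, 0.0803]
ee_rot: [-3.132, 0.247, -0.001]
force: [-0.4, 0.3, 5.4]
grip_width: 0.0294
```

Call:
carry_out:
  series: [0.02, 0, 0, 0.001, 0, 0.02, 0, 0, 0.001, 0, 0.02, 0, 0, 0, 0]

```text
t: 19.65
eef_pos: [0.5985, -0.0629, 0.0783]
ee_rot: [-3.132, 0.247, -0.001]
force: [-0.2, 0.3, 6.5]
grip_width: 0.0294
```

Knob seated at ~0.081 and the spring has started (5–6 N). Press on to the stop.

Call:
carry_out:
  series: [0.02, 0, 0, 0.0015, 0, 0.02, 0, 0, 0.0015, 0, 0.02, 0, 0, 0.001, 0, 0.02, 0, 0, 0, 0]

```text
t: 20.05
eef_pos: [0.5988, -0.0629, 0.0746]
ee_rot: [-3.132, 0.247, -0.002]
force: [-0.2, 0.6, 9.4]
grip_width: 0.0292
```

Call:
carry_out:
  series: [0.02, 0, 0, 0.001, 0, 0.02, 0, 0, 0.001, 0, 0.02, 0, 0, 0, 0, 0.02, 0, 0, 0, 0]

```text
t: 20.45
eef_pos: [0.5991, -0.0629, 0.073]
ee_rot: [-3.132, 0.247, -0.003]
force: [-0.5, 0.7, 12.3]
grip_width: 0.0292
```

Call:
carry_out:
  series: [0.02, 0, 0, 0.0005, 0, 0.02, 0, 0, 0.0005, 0, 0.02, 0, 0, 0, 0, 0.02, 0, 0, 0, 0]

```text
t: 20.85
eef_pos: [0.5998, -0.0629, 0.0728]
ee_rot: [-3.132, 0.247, -0.006]
force: [-2.1, -0.2, 21.8]
grip_width: 0.029
```

Call:
carry_out:
  series: [0.02, 0, 0, 0.0005, 0, 0.02, 0, 0, 0.0005, 0, 0.02, 0, 0, 0, 0, 0.02, 0, 0, 0, 0]

```text
t: 21.25
eef_pos: [0.6004, -0.063, 0.0726]
ee_rot: [-3.132, 0.247, -0.008]
force: [-2.9, -0.4, 29.7]
grip_width: 0.0291
```

Run:
```python
from fit import *
st(); p,d,P,k,W=shot("wrist","w16.png"); M=T(); Q=(P-M[:3,3])@M[:3,:3]
q=Q[180:310,275:355]; z=q[...,2]; mk=(z<-.034)&(z>-.046)&(abs(q[...,1])<.014); print("top in tool",np.median(z[mk]))
for n in ["side","scene"]:
    p2,d2,P2,k2,W2=shot(n); 
    q=proj(np.array([[.598,-.0628,.06]]),k2,W2)[0].astype(int); c=p2[q[1]-50:q[1]+50,q[0]-60:q[0]+60]; cv2.imwrite(f"pics/{n}16.png",cv2.resize(c,None,fx=5,fy=5,interpolation=cv2.INTER_CUBIC))
st()
```

```text
t 21.25 pos [ 0.6004 -0.063   0.0726] rot [-3.1318  0.2471 -0.0076] F [-2.8742 -0.3608 29.6722] M [-0.      0.8652 -0.0003] w 0.0291
top in tool -0.03939943638900656
t 21.4 pos [ 0.6005 -0.063   0.0726] rot [-3.1318  0.247  -0.0077] F [-2.7711  0.6246 30.4612] M [-0.0224  0.854  -0.0258] w 0.0293
```

View pics/side16.png

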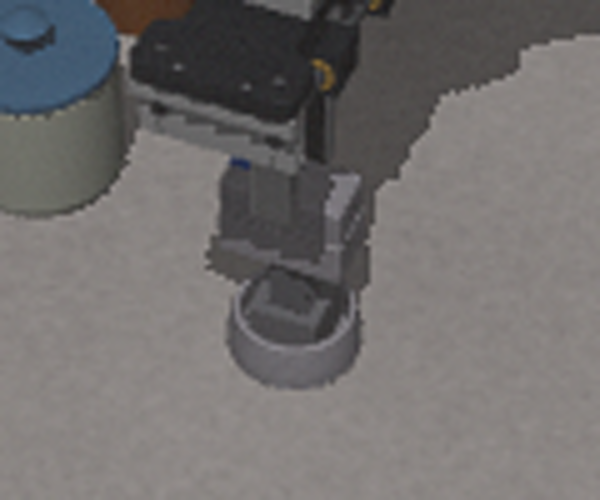

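View pics/w16.png

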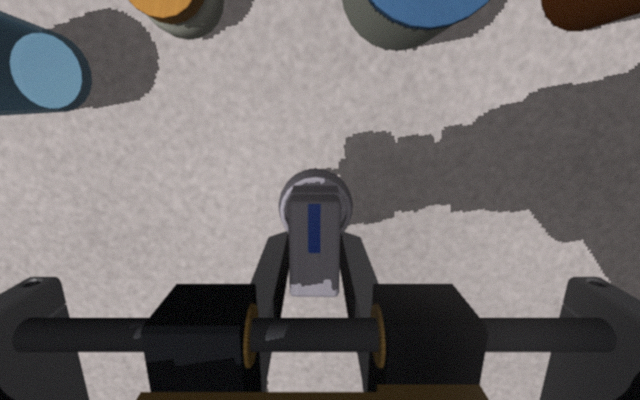

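Call:
carry_out:
  series: [0.02, 0, 0, -0.0008, 0, 0.02, 0, 0, 0, 0, 0.02, 0, 0, 0, 0, 0.02, 0, 0, 0, 0, 0.02, 0, 0, 0, 0]

```text
t: 21.9
eef_pos: [0.5999, -0.0629, 0.0728]
ee_rot: [-3.132, 0.247, -0.006]
force: [-1.8, 0.3, 22.0]
grip_width: 0.0291
```

Run:
```python
from fit import *
st(); p,d,P,k,W=shot("wrist"); M=T(); Q=(P-M[:3,3])@M[:3,:3]
q=Q[180:310,275:355]; z=q[...,2]; mk=(z<-.034)&(z>-.046)&(abs(q[...,1])<.014); print("top in tool",np.median(z[mk]),"top world",np.median(P[180:310,275:355,2][mk]))
```

```text
t 21.9 pos [ 0.5999 -0.0629  0.0728] rot [-3.1318  0.247  -0.0059] F [-1.8203  0.3332 22.0177] M [-0.0029  0.6065 -0.0315] w 0.0291
top in tool -0.03936003833689651 top world 0.11215515609222186
```

Run:
```python
from h import *
print(job_done()); st()
```

```text
the job is handed in; nothing more can be done
None
the job is handed in; nothing more can be done
```

The drain control is back together, and I handed the job in at about 22 s with the gripper still holding the knob and pressing it down.

- **Spindle:** I set it in the square socket until it bottomed, with about 6 N pushing back. With the gripper off it, the wrist camera read its top at 98.1 mm. Fully home is 98 mm.
- **Knob:** I turned it about 1° to match the D-shaft, at a heading of -0.157 rad. It slid on freely and seated within a millimetre of the expected height.
- **Press:** The spring gave from about 5 N to 12 N over roughly 8 mm, then met a hard stop. I pushed to about 30 N to confirm the stop, then eased back to a steady 22 N.
- **Last check:** Just before hand-in the knob top read 112.2 mm (112 expected when fully pressed), and the knob had not slipped in the jaws.

No check failed. Under the press the tool shifted about 2 mm along x, within the fit's play and the arm's give. I planned every path clear of the other items but did not measure their positions again at the end. I also did not look at the plug itself: that it lifted is inferred from the knob's full travel.

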